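# Hang the blue sample plate on the display stand

### The job

Hang the blue colour sample plate on the screw of the display stand: bring the round part of its keyhole over the screw head, then lower the plate until the screw is at the top of the narrow slot, and let it go so that it hangs there upright. Leave the yellow plate standing in the rack.

Things in the scene. Friction and masses are not known exactly. Their poses are not given: they have to be found in the camera images.
- blue_tab (a point): Grip point of the blue plate (8 mm thick, 140 g) that stands upright in a wooden rack: middle of the tab at its top. Tab 32 mm wide, from 30 mm below to 23 mm above this point; grip it across the 8 mm. Plate body below: 84 mm wide, lower edge 135 mm below this point, in a groove 24 mm deep, 10.5 mm wide. x = plate's normal (away from robot, within 0.25 rad), y = width, z up.
- blue_hole (a point): Centre of the round lower part (38 mm diameter) of the keyhole that goes right through the blue plate, 90 mm straight below blue_tab; same axes. Above it the keyhole narrows like a funnel, 30 degrees to the vertical each side, to an upright slot 13 mm wide (from 27 mm above this point) that ends 45 mm above this point.
- yellow_tab (a point): The same grip point on the yellow plate, which has the same shape and stands in the same rack, its centre 120 mm to the left or right of the blue one's. It is to stay there: lift the blue plate well clear before moving it sideways over the yellow one, whose top is level with the blue one's.
- screw (a point): Middle of the bare shank (9 mm diameter, 22 mm long) of the level steel screw on the fixed wooden stand. x along the screw into the board (away from robot, within 0.25 rad), z up. Board face at x=+11 mm; head 18 mm diameter, x=-11 to -17 mm. Board 110 mm wide, its top edge only 10 mm above the axis. With the plate hung fully down, blue_hole is 40.5 mm below and blue_tab 49.5 mm above this point.

How it is judged:
By the outcome, as a careful person would: the job done as asked, in the order asked, and still so for the second after the job is handed in, with the robot touching nothing.
It also fails if it takes over 38 s, if anything falls off the work surface, if the arm or the gripper's body presses on something with over 40 N, if the wrist force passes 120 N, or if a joint passes its speed limit or range.

### The arm

A 6-joint arm with a two-finger parallel gripper is mounted at the origin on a cart in front of the work surface, level with it; the furniture and walls round the work are solid. World frame = base frame: x ahead of the robot, y to its left, z up, the work surface at z = 0. Lengths are in m, angles in degrees, forces in N, time in s.
With the tool pointing down it reaches from about 0.4 to 0.825 m from the base axis. Payload 7 kg.
Tool frame: the origin (TCP) lies at the very end of the fingers, on their centre line; the grasp point (between the pads) lies r.pinch_z behind it (r.pinch_z is the distance from the TCP to the grasp point, in m); z points along the fingers, y is the direction in which the jaws open and shut (so a half turn about z gives the same grasp; the last joint's range is limited). The gripper opens to 88 mm and grips with 3 to 60 N. Pads are 19 mm wide; open, the fingers measure 130 mm over their backs; the gripper's body (78 mm by 193 mm) begins 47 mm behind the grasp point.
Start: joints at [88.47, 20.546, 0.682, 0, -70.136, -16.507], TCP at [0.209, 0.642, 0.227] pointing down, gripper open.
Joint ranges: [-176.03, 176.03], [-82.01, 121.73], [-58.28, 71.71], [-173.87, 95.51], [-174.79, -0.11], [-173.66, 173.66]. Speed limits (degrees/s): [136.94, 136.94, 172.46, 180, 180, 180].

### API

Orientations are given as [roll, pitch, yaw] about the fixed x, y, z axes, in that order (R = Rz(yaw) Ry(pitch) Rx(roll)).
In Python, from plant import r gives the robot as it stands. The module is installed in compiled form; this text tells all that it offers.
- The arm moves only by the tool servo_tool, never from a script. Its argument "steps" is a list of rows, each a list of 5 numbers: the finger opening in cm, from 0 to 8.76, then the shift along the tool's x, y, z in cm, then the turn about the tool's z in degrees. In form: [[fingers, x, y, z, spin], ...]. A call has 1 to 8 rows; each row shifts and turns the commanded pose from where the row before left it, along the tool's axes as they then stand; what a row does not reach is not made up. A row lasts 1/8 s, in which the tool goes at most 62.5 mm and 10.7 degrees, less where a joint would pass 70% of its speed; a pose out of reach is approached as far as the arm can. A call with a gripper value outside its range is refused whole. The fingers move at their own pace and stop on an object; "squeeze" is the grip in N (left out, the last holds). Time passes only in rows, so rows that do not move let the fingers close. It gives the time, the measured TCP pose, the force and the opening at its end, in the units of the state.
- r.get_state(): the state, without advancing time (a new reading comes with each control period).
- r.capture(name): name is "side" or "top"; returns the picture (400x640x3 uint8, red, green, blue); there is no depth.
- r.calibration(name): a dict with "K" (3x3 intrinsics, pixels), "rvec" (rotation vector, rad) and "tvec" (3), from world to camera coordinates, as OpenCV has them. Camera axes: x right, y down, z forward; pixel columns grow to the right and rows downward; lengths in m; the calibration is good to about 2 mm. A picture is of the moment at which its call begins. calibration takes no time and is no camera call.
- r.close_job(): hands the job in, once; it reports no verdict.
The state is a dict: "time_s": time; "joints": joint angles; "qd": joint speeds; "joint_torque": joint torques, N m; "tcp_pos": TCP position; "eef_rot": TCP orientation; "contact_force": force on the tool from outside, world axes, zero at the start; "moment": the same for the moment, N m; "gripper_width": finger opening in m.
Only numpy, scipy, OpenCV 4.12 (cv2) and the standard library are available. Lean on these libraries where they do the work, as an engineer would, in place of code of your own. Each camera call takes 0.05 s, during which the arm holds its last target.

## Working session

There is one attempt and no reset: what is moved stays moved. The work goes in short steps, Python scripts to look and compute and a tool call to move; the robot and the scene stay as the last step left them, time stands still between calls to the robot, and variables do not carry over. Pictures are saved under pics/ and viewed, and the job is handed in when it is done.

Besides the shell and the picture viewer there is one more tool, called after "Call:" as name([rows], argument=value, ...), one row to a line, values as JSON. servo_tool: Moves the arm, as the interface text tells. Its arguments: {"type":"object","properties":{"steps":{"type":"array","items":{"type":"array","items":{"type":"number"}}},"squeeze":{"type":"number"}},"required":["steps"]}

```bash
mkdir -p pics; python3 - <<'E'
from plant import r
import cv2
print(r.get_state(), r.pinch_z)
for n in("side","top"):
    im=r.capture(n); cv2.imwrite(f"pics/{n}0.png",im[...,::-1]); print(n,r.calibration(n))
E
```

```text
{'time_s': 0.0, 'joints': array([ 8.84703743e+01,  2.05905370e+01,  6.32998397e-01, -2.09743800e-02,
       -7.01354464e+01, -1.65069665e+01]), 'qd': array([-0.01664882,  0.01490058,  0.00856204,  0.00383444, -0.03113426,
        0.00262591]), 'joint_torque': array([ 1.23243894e-04, -5.82721746e+01,  2.93056011e+01,  6.99725524e+00,
        6.95747993e-03, -1.54233867e-04]), 'tcp_pos': array([0.20886434, 0.64134949, 0.22562425]), 'eef_rot': array([ 1.79905245e+02, -7.51809840e-03, -1.80437290e+01]), 'contact_force': array([-0.5513654 , -0.49442931, -0.90979395]), 'moment': array([ 0.07303676, -0.06836642,  0.00420267]), 'gripper_width': 0.08724152168773229} 0.0188
side {'K': array([[400.45887953,   0.        , 323.1550793 ],
       [  0.        , 400.45887953, 202.83402883],
       [  0.        ,   0.        ,   1.        ]]), 'rvec': array([ 0.1043222 , -2.74719171,  1.46567223]), 'tvec': array([0.48001827, 0.13151316, 0.97447141])}
top {'K': array([[441.86320593,   0.        , 320.75439895],
       [  0.        , 441.86320593, 194.60940302],
       [  0.        ,   0.        ,   1.        ]]), 'rvec': array([ 2.15191813, -2.150084  ,  0.18308829]), 'tvec': array([0.00565415, 0.49066265, 0.93227801])}
```

View pics/side0.png

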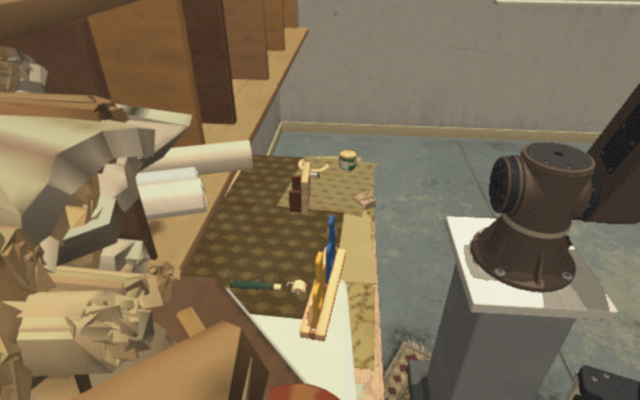

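View pics/top0.png

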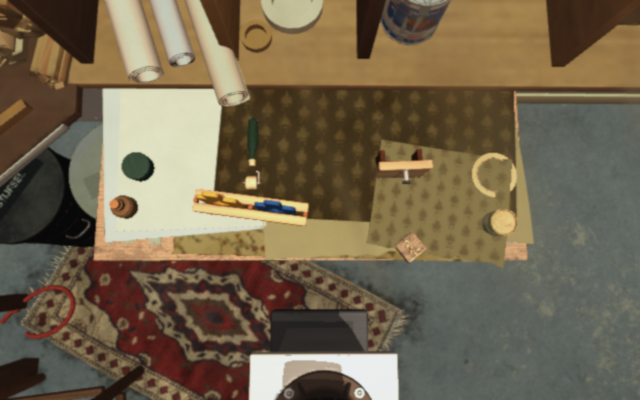

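```bash
python3 - <<'E'
import cv2,numpy as np
t=cv2.imread("pics/top0.png"); s=cv2.imread("pics/side0.png")
cv2.imwrite("pics/tA.png",cv2.resize(t[170:240,180:320],None,fx=5.5,fy=5.5,interpolation=cv2.INTER_CUBIC))
cv2.imwrite("pics/tB.png",cv2.resize(t[135:205,355:455],None,fx=8,fy=8,interpolation=cv2.INTER_CUBIC))
cv2.imwrite("pics/sA.png",cv2.resize(s[150:220,270:370],None,fx=8,fy=8,interpolation=cv2.INTER_CUBIC))
cv2.imwrite("pics/sB.png",cv2.resize(s[205:345,280:370],None,fx=4.2,fy=4.2,interpolation=cv2.INTER_CUBIC))
E
```

```text
(no output)
```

View pics/tA.png

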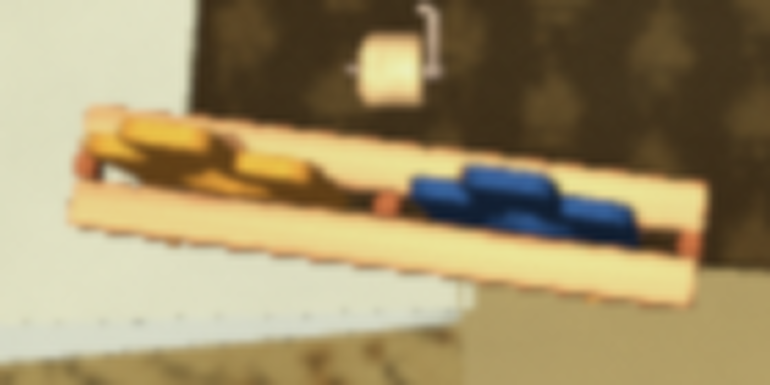

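View pics/tB.png

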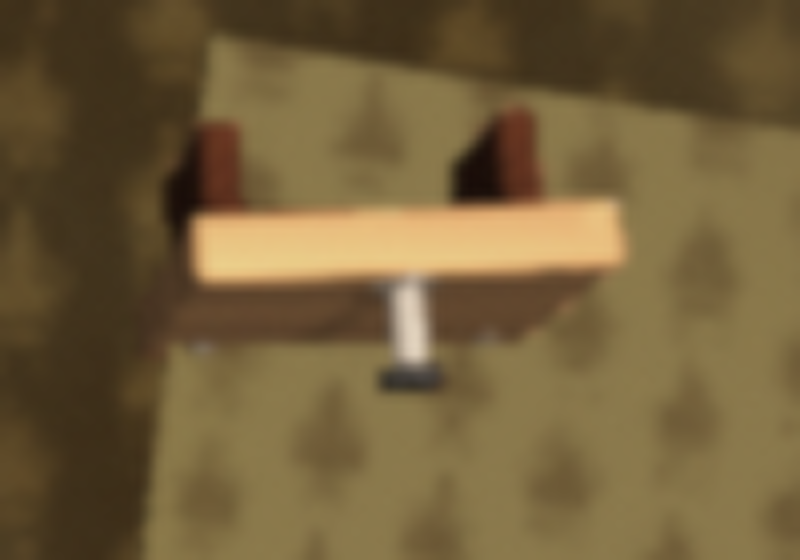

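View pics/sA.png

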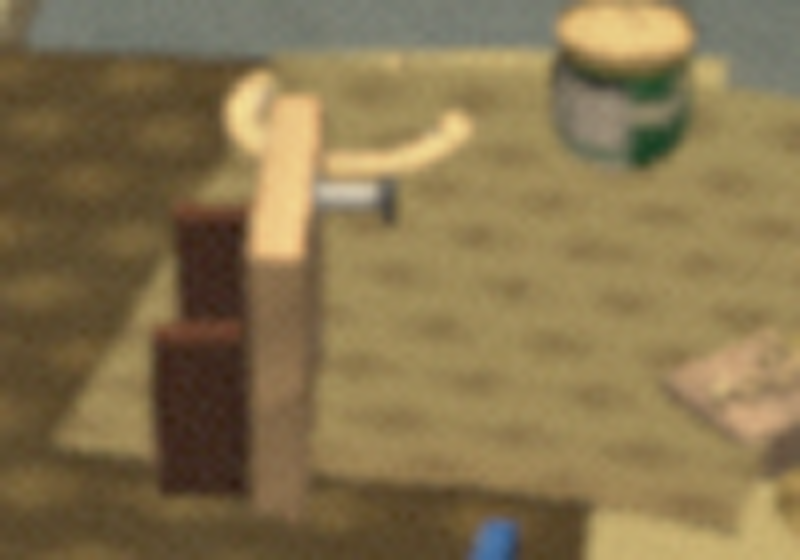

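View pics/sB.png

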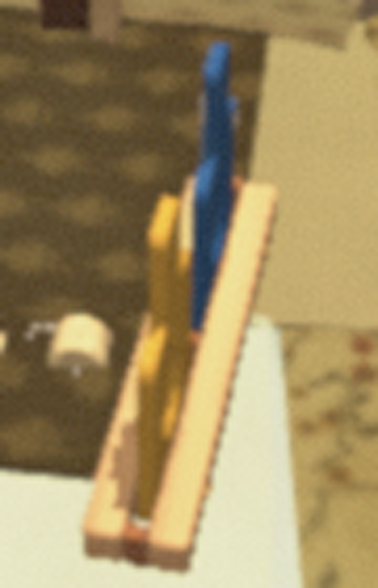

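```bash
cat > h.py <<'E'
import numpy as np,cv2
from plant import r
C={n:r.calibration(n) for n in("side","top")}
def P(n):
    c=C[n];R=cv2.Rodrigues(c["rvec"])[0];return c["K"]@np.c_[R,c["tvec"]]
def tri(ps,pt):
    X=cv2.triangulatePoints(P("side"),P("top"),np.array(ps,float).reshape(2,1),np.array(pt,float).reshape(2,1)).ravel()
    X=X[:3]/X[3]; 
    e=[np.round(proj(n,X)[0]-p,2) for n,p in(("side",ps),("top",pt))]
    return X,e
def proj(n,X):
    c=C[n];return cv2.projectPoints(np.atleast_2d(X).astype(float),c["rvec"],c["tvec"],c["K"],None)[0].reshape(-1,2)
def onz(n,p,z):
    M=P(n);A=np.c_[M[:,0],M[:,1],-np.array([p[0],p[1],1])];s=np.linalg.solve(A,-(M[:,2]*z+M[:,3]));return s[:2]
def up(p,o,f): return (np.array(p)+.5)/f-.5+np.array(o)
tA=lambda *p:up(p,(180,170),5.5)
tB=lambda *p:up(p,(355,135),8)
sA=lambda *p:up(p,(270,150),8)
sB=lambda *p:up(p,(280,205),4.2)
E
python3 - <<'E'
from h import *
np.set_printoptions(precision=4,suppress=True)
print("blue tabtop",*tri(sB(217,52),tA(511,182)))
print("yel tabtop",*tri(sB(165,207),tA(167,134)))
print("head",*tri(sA(389,200),tB(411,379)))
print("base",*tri(sA(318,195),tB(405,280)))
print("board L top front",*tri(sA(303,262),tB(196,282)))
print("board R top front",*tri(sA(318,97),tB(625,264)))
for nm,p in dict(rackNL=(72,222),rackNR=(690,303),rackFL=(90,108),rackFR=(706,183)).items(): print(nm,onz("top",tA(*p),0.03))
E
```

```text
blue tabtop [0.457  0.0998 0.1638] [array([0.81, 0.15]), array([ 0.04, -0.74])]
yel tabtop [0.4732 0.2181 0.1655] [array([0.88, 0.17]), array([ 0.03, -0.71])]
head [ 0.5068 -0.1668  0.1099] [array([0.28, 0.06]), array([ 0.01, -0.31])]
base [ 0.5315 -0.1656  0.1115] [array([-0.04, -0.01]), array([-0.  ,  0.04])]
board L top front [ 0.5301 -0.111   0.1177] [array([0.23, 0.05]), array([ 0.  , -0.25])]
board R top front [ 0.5355 -0.2203  0.1191] [array([0.48, 0.11]), array([ 0.01, -0.56])]
rackNL [0.4572 0.2861]
rackNR [0.4252 0.0403]
rackFL [0.5031 0.2809]
rackFR [0.4733 0.0342]
```

```bash
python3 - <<'E'
from h import *
np.set_printoptions(precision=3,suppress=True)
s=r.get_state()
for n in("side","top"): print(n,proj(n,[s["tcp_pos"],[.457,.1,.25],[.457,.1,.4],[.554,.1,.27],[.522,-.166,.25]]))
print(tri((250,155),(240,100)),tri((205,192),(240,100)),tri((205,192),(150,78)),tri((250,155),(150,78)))
t=cv2.imread("pics/top0.png"); s=cv2.imread("pics/side0.png")
cv2.imwrite("pics/tR.png",cv2.resize(t[0:125,80:280],None,fx=4,fy=4,interpolation=cv2.INTER_CUBIC))
cv2.imwrite("pics/sR.png",cv2.resize(s[70:270,0:320],None,fx=2.5,fy=2.5,interpolation=cv2.INTER_CUBIC))
E
```

```text
side [[600.744 556.713]
 [333.038 181.227]
 [334.962 106.716]
 [282.976 170.087]
 [312.486 125.777]]
top [[-62.044 345.306]
 [267.904 195.162]
 [256.948 178.736]
 [267.728 136.678]
 [422.107 158.477]]
(array([0.602, 0.14 , 0.32 ]), [array([1.42, 0.47]), array([-0.08, -1.36])]) (array([0.66 , 0.159, 0.24 ]), [array([17.45,  5.14]), array([ -2.36, -16.01])]) (array([0.635, 0.282, 0.328]), [array([2.59, 0.98]), array([-0.22, -2.12])]) (array([0.59 , 0.257, 0.388]), [array([-12.38,  -4.92]), array([ 0.29, 10.7 ])])
```

View pics/tR.png

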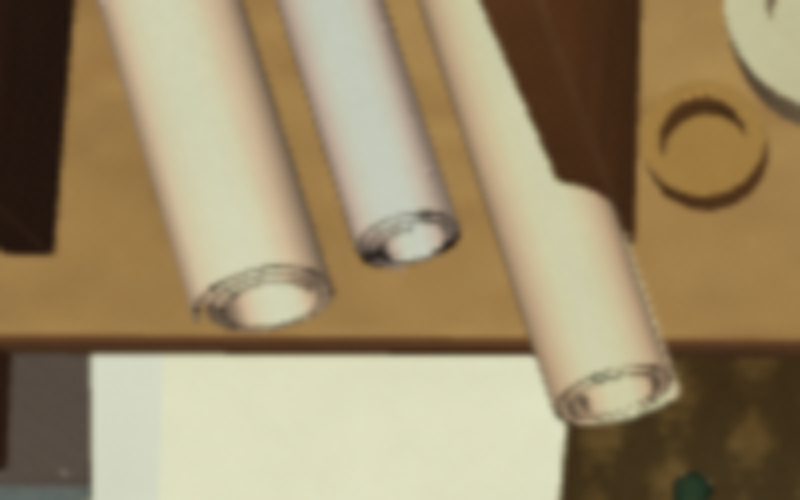

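View pics/sR.png

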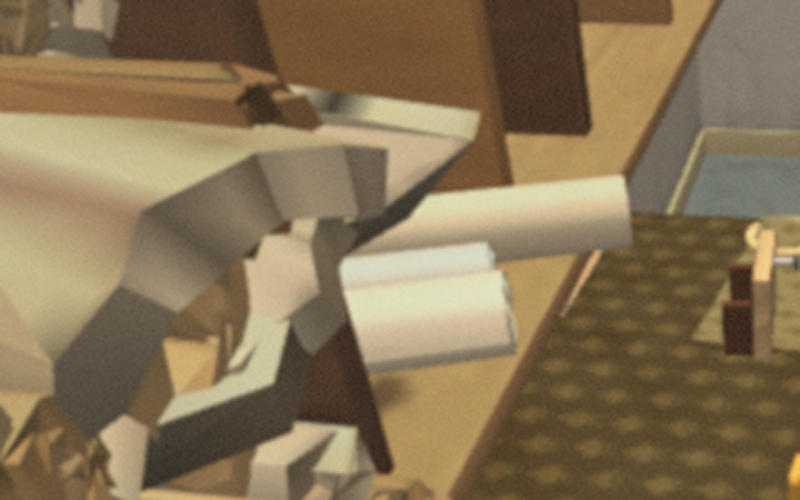

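Call:
servo_tool([
  [8.7,5,5.5,0,0],
  [8.7,5,5.5,0,0],
  [8.7,5,5.5,0,0],
  [8.7,5,5.5,0,0],
  [8.7,0,0,0,10],
  [8.7,0,0,0,10],
  [8.7,0,0,0,10],
  [8.7,0,0,0,10],
])

```text
time_s: 1.1
tcp_pos: [0.3116, 0.4135, 0.2263]
eef_rot: [180.0, -0.0, -58.4]
contact_force: [-0.1, 1.3, 1.0]
gripper_width: 0.087
```

Call:
servo_tool([
  [8.7,0,0,0,10],
  [8.7,0,0,0,10],
  [8.7,0,0,0,10],
  [8.7,0,0,0,9.6],
  [8.7,0,0,0,0],
])

```text
time_s: 1.72
tcp_pos: [0.3115, 0.4136, 0.2263]
eef_rot: [180.0, -0.0, -97.6]
contact_force: [-0.3, 0.8, 0.4]
gripper_width: 0.0872
```

```bash
cat >> h.py <<'E'
from scipy.spatial.transform import Rotation as Ro
def delta(tgt,yaw=None):
    s=r.get_state();R=Ro.from_euler("xyz",s["eef_rot"],degrees=True)
    print("t",s["time_s"],"tcp",s["tcp_pos"].round(4),s["eef_rot"].round(2),"F",s["contact_force"].round(1),"w",s["gripper_width"])
    print("tool cm",(R.inv().apply(np.array(tgt)-s["tcp_pos"])*100).round(2), "spin",None if yaw is None else s["eef_rot"][2]-yaw)
E
python3 - <<'E'
from h import *
delta([.457,.0998,.226],-97.6)
E
```

```text
t 1.725 tcp [0.3115 0.4136 0.2263] [ 1.7999e+02 -3.0000e-02 -9.7580e+01] F [-0.3  0.8  0.4] w 0.08718029273545433
tool cm [ 29.19 -18.56   0.04] spin 0.024065803942946218
```

Call:
servo_tool([
  [8.7,4,-2.5,0,0],
  [8.7,4,-2.5,0,0],
  [8.7,4,-2.5,0,0],
  [8.7,4,-2.5,0,0],
  [8.7,4,-2.5,0,0],
  [8.7,4,-2.5,0,0],
  [8.7,4,-2.5,0,0],
  [8.7,1.2,-1,0,0],
])

```text
time_s: 2.72
tcp_pos: [0.4566, 0.0978, 0.2265]
eef_rot: [180.0, -0.0, -97.5]
contact_force: [-0.6, 0.3, -0.1]
gripper_width: 0.0866
```

```bash
python3 - <<'E'
from h import *
delta([.457,.0998,.141-.0188],-97.6)
for n in("side","top"):
    im=r.capture(n)[...,::-1]
    im=im[120:320,220:420] if n=="side" else im[130:260,170:330]
    cv2.imwrite(f"pics/{n}1.png",cv2.resize(im,None,fx=3,fy=3,interpolation=cv2.INTER_CUBIC))
E
```

```text
t 2.725 tcp [0.4566 0.0978 0.2265] [ 1.7999e+02 -1.0000e-02 -9.7540e+01] F [-0.6  0.3 -0.1] w 0.08660358794750908
tool cm [-0.2  -0.02 10.43] spin 0.06261174776253142
```

View pics/side1.png

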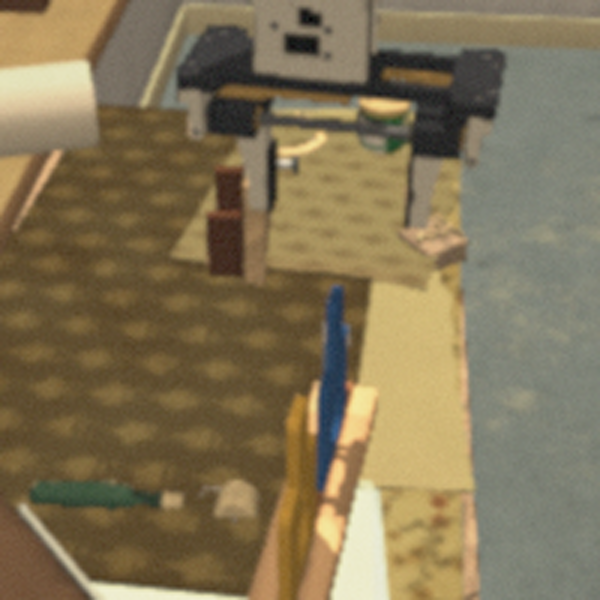

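Call:
servo_tool([
  [8.7,-0.2,0,2.5,0],
  [8.7,0,0,2.5,0],
  [8.7,0,0,2.5,0],
  [8.7,0,0,1.9,0],
  [8.7,0,0,1.0,0],
  [8.7,0,0,0,0],
])

```text
time_s: 3.58
tcp_pos: [0.4561, 0.1022, 0.1222]
eef_rot: [180.0, -0.0, -97.5]
contact_force: [-0.7, -0.0, 0.6]
gripper_width: 0.0868
```

```bash
python3 - <<'E'
from h import *
delta([.457,.0998,.141-.0188],-97.6)
for n in("side","top"):
    im=r.capture(n)[...,::-1]
    im=im[150:300,270:400] if n=="side" else im[130:260,170:330]
    cv2.imwrite(f"pics/{n}2.png",cv2.resize(im,None,fx=4,fy=4,interpolation=cv2.INTER_CUBIC))
E
```

```text
t 3.575 tcp [0.4561 0.1022 0.1222] [ 1.7996e+02 -4.0000e-02 -9.7550e+01] F [-0.7 -0.   0.6] w 0.08683390005260692
tool cm [ 0.23 -0.12  0.  ] spin 0.05377974502985694
```

View pics/side2.png

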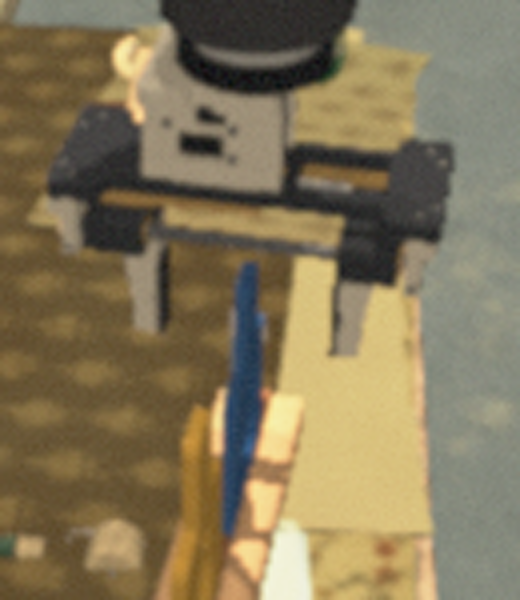

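Call:
servo_tool([
  [8.7,0.2,-0.1,0,0],
  [4,0,0,0,0],
  [2,0,0,0,0],
  [0,0,0,0,0],
  [0,0,0,0,0],
  [0,0,0,0,0],
  [0,0,0,0,0],
], squeeze=30)

```text
time_s: 4.55
tcp_pos: [0.4572, 0.0997, 0.1225]
eef_rot: [180.0, -0.0, -97.6]
contact_force: [-0.6, 0.1, 0.2]
gripper_width: 0.0324
```

Call:
servo_tool([
  [0,0,0,0,0],
  [0,0,0,0,0],
  [0,0,0,0,0],
  [0,0,0,0,0],
])

```text
time_s: 5.05
tcp_pos: [0.4572, 0.0997, 0.1225]
eef_rot: [-180.0, 0.0, -97.6]
contact_force: [0.1, 0.6, -0.5]
gripper_width: 0.0079
```

Call:
servo_tool([
  [0,0,0,-1,0],
  [0,0,0,-1.5,0],
  [0,0,0,-1.5,0],
  [0,0,0,-2,0],
  [0,0,0,-2,0],
  [0,0,0,0,0],
])

```text
time_s: 5.8
tcp_pos: [0.458, 0.1002, 0.2044]
eef_rot: [-179.8, 0.1, -97.6]
contact_force: [-0.6, 0.1, -2.5]
gripper_width: 0.0078
```

```bash
python3 - <<'E'
from h import *
delta([.457,-.166,.2025],-87.2)
im=r.capture("side")[...,::-1]
cv2.imwrite(f"pics/side3.png",cv2.resize(im[120:300,250:400],None,fx=3.3,fy=3.3,interpolation=cv2.INTER_CUBIC))
E
```

```text
t 5.8 tcp [0.458  0.1002 0.2044] [-1.7985e+02  1.3000e-01 -9.7630e+01] F [-0.6  0.1 -2.5] w 0.007799946162279563
tool cm [26.4  -3.43  0.14] spin -10.426015648941643
```

View pics/side3.png

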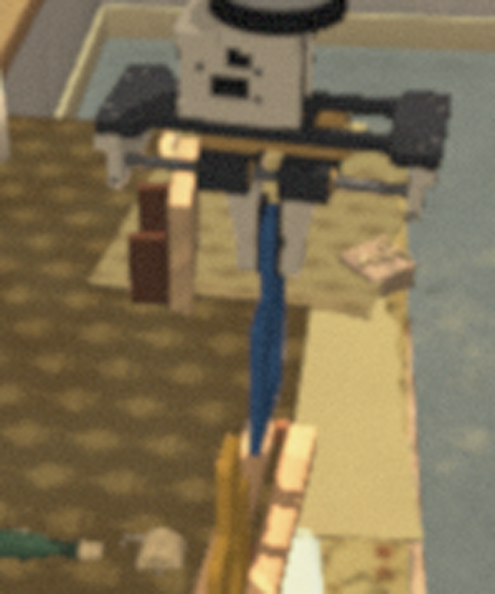

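Call:
servo_tool([
  [0,3,-0.3,0,0],
  [0,4,-0.4,0,0],
  [0,4,-0.4,0,0],
  [0,4,-0.4,0,0],
  [0,4,-0.4,0,0],
  [0,4,-0.5,0,0],
  [0,2,-0.5,0,0],
  [0,0,0,0,0],
])

```text
time_s: 6.85
tcp_pos: [0.4519, -0.153, 0.2014]
eef_rot: [179.9, -0.0, -97.8]
contact_force: [-0.1, -0.4, -2.5]
gripper_width: 0.008
```

Call:
servo_tool([
  [0,0,0,0,-5.2],
  [0,0,0,0,-5.2],
  [0,0,0,0,0],
  [0,0,0,0,0],
])

```text
time_s: 7.35
tcp_pos: [0.4525, -0.1514, 0.2023]
eef_rot: [180.0, 0.0, -87.3]
contact_force: [-0.5, -1.3, -1.6]
gripper_width: 0.0081
```

```bash
python3 - <<'E'
from h import *
delta([.467,-.1689,.1805],-87.2)
im=r.capture("side")[...,::-1]
cv2.imwrite(f"pics/side4.png",cv2.resize(im[80:230,250:400],None,fx=4,fy=4,interpolation=cv2.INTER_CUBIC))
im=r.capture("top")[...,::-1]
cv2.imwrite(f"pics/top4.png",cv2.resize(im[100:250,340:500],None,fx=4,fy=4,interpolation=cv2.INTER_CUBIC))
E
```

```text
t 7.35 tcp [ 0.4525 -0.1514  0.2023] [ 1.7997e+02  1.0000e-02 -8.7320e+01] F [-0.5 -1.3 -1.6] w 0.008054584238875517
tool cm [ 1.81 -1.37  2.18] spin -0.11863138055844047
```

View pics/side4.png

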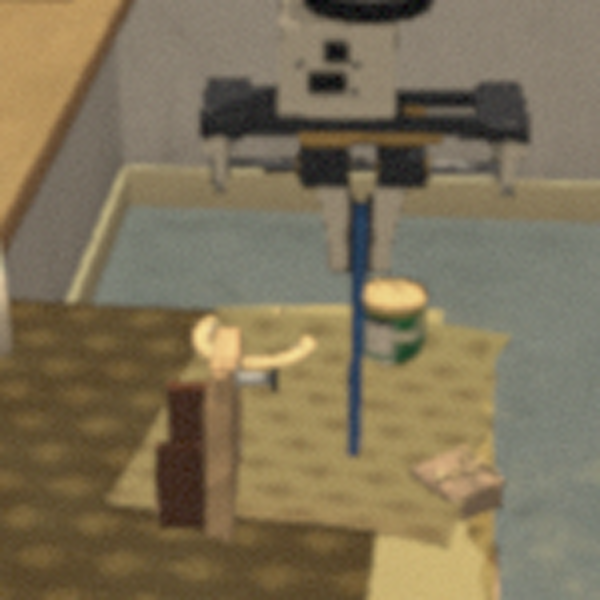

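View pics/top4.png

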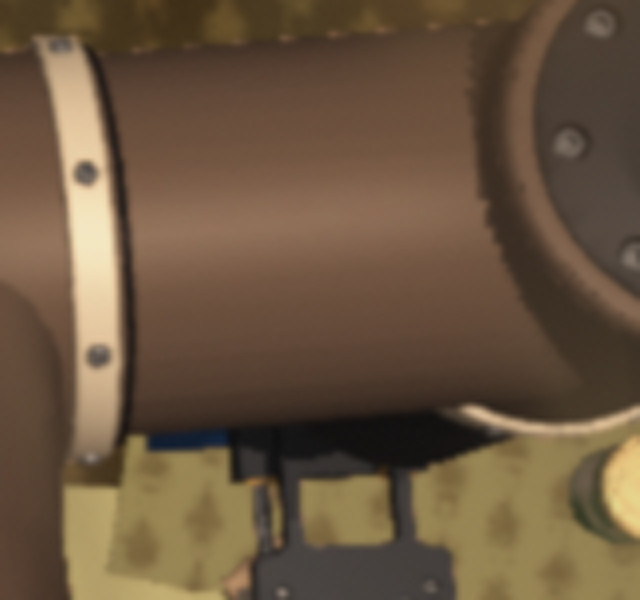

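Call:
servo_tool([
  [0,0.9,-0.7,1.1,0],
  [0,0.9,-0.7,1.1,0],
  [0,0,0,0,0],
  [0,0,0,0,0],
])

```text
time_s: 7.95
tcp_pos: [0.4674, -0.1695, 0.1801]
eef_rot: [179.9, -0.0, -87.3]
contact_force: [-0.1, -0.2, -1.9]
gripper_width: 0.0078
```

```bash
python3 - <<'E'
from h import *
np.set_printoptions(precision=4,suppress=True)
delta([.5218,-.1662,.1805],-87.2)
s=r.get_state();R=Ro.from_euler("xyz",s["eef_rot"],degrees=True).as_matrix()
p=s["tcp_pos"]-R[:,2]*.0188
n=-R[:,1];w=np.cross(R[:,2]*-1,n)
im=r.capture("side")[...,::-1].copy()
crop=cv2.resize(im[80:230,250:400],None,fx=4,fy=4,interpolation=cv2.INTER_CUBIC)
for pt,c in[(p+np.array([0,0,.023]),(0,0,255)),(p-[0,0,.135]+w*.042,(0,255,0)),(p-[0,0,.135]-w*.042,(0,255,255)),(p-[0,0,.09],(255,0,255)),([.5068,-.1668,.1095],(255,255,0)),([.5328,-.1657,.1095],(255,255,0))]:
    q=(proj("side",pt)[0]-[250,80]+.5)*4-.5; print(q); cv2.circle(crop,tuple(int(v) for v in q.round()),3,c,-1)
cv2.imwrite("pics/side5.png",crop)
E
```

```text
t 7.95 tcp [ 0.4674 -0.1695  0.1801] [179.94  -0.   -87.28] F [-0.1 -0.2 -1.9] w 0.007804773868747992
tool cm [-0.07 -5.45 -0.04] spin -0.08260078321410447
[337.8504 226.9777]
[332.1684 471.6247]
[332.6694 407.186 ]
[333.8814 381.6869]
[275.3508 380.4638]
[236.7743 379.6192]
```

View pics/side5.png

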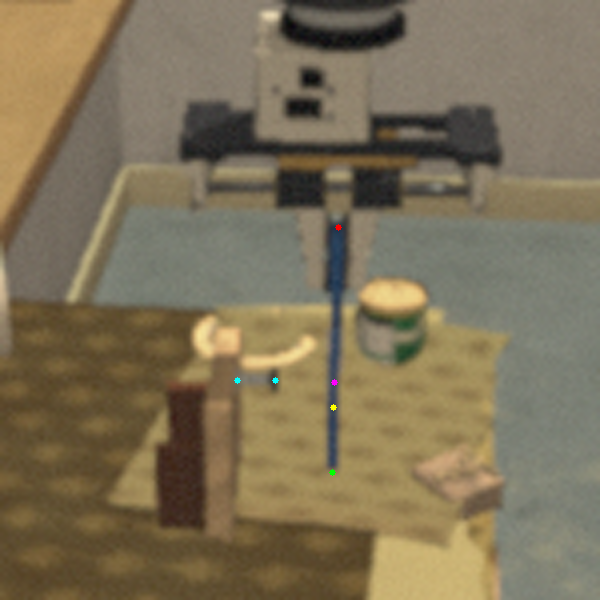

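Call:
servo_tool([
  [0,0,-1,0,0],
  [0,0,-1,0,0],
  [0,0,-1,0,0],
  [0,0,-0.5,0,0],
  [0,0,0,0,0],
])

```text
time_s: 8.62
tcp_pos: [0.5028, -0.1674, 0.1803]
eef_rot: [180.0, 0.0, -87.2]
contact_force: [-0.0, -0.8, -1.7]
gripper_width: 0.0078
```

Call:
servo_tool([
  [0,0,-0.7,0,0],
  [0,0,-0.7,0,0],
  [0,0,-0.5,0,0],
  [0,0,0,0,0],
  [0,0,0,0,0],
])

```text
time_s: 9.25
tcp_pos: [0.5213, -0.1666, 0.1805]
eef_rot: [180.0, 0.0, -87.2]
contact_force: [0.4, -0.4, -2.0]
gripper_width: 0.0075
```

```bash
cat > look.py <<'E'
from h import *
import sys
delta([.5218,-.1662,.1095+.0495-.0188],-87.2)
im=r.capture("side")[...,::-1].copy()
cv2.imwrite(f"pics/side{sys.argv[1]}.png",cv2.resize(im[100:220,260:380],None,fx=5,fy=5,interpolation=cv2.INTER_CUBIC))
E
python3 look.py 6
```

```text
t 9.25 tcp [ 0.5213 -0.1666  0.1805] [179.98   0.   -87.24] F [ 0.4 -0.4 -2. ] w 0.007522808270501811
tool cm [-0.04 -0.05  4.03] spin -0.04286019667874541
```

View pics/side6.png

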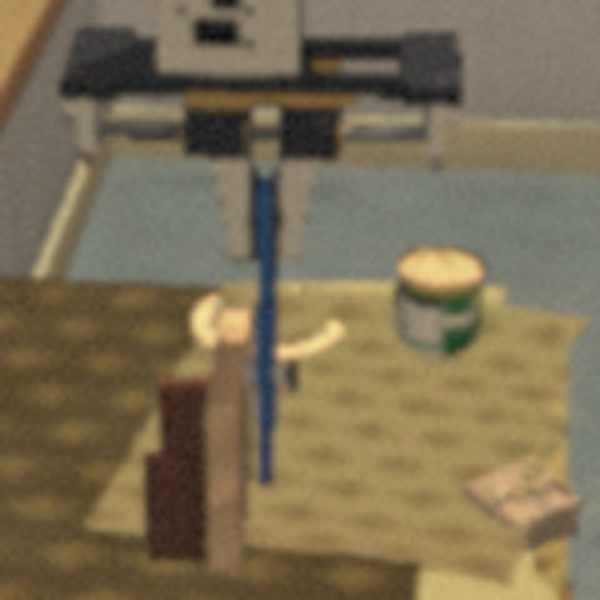

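The head at (290,375) now shows on the robot side of the plate, and the plate sits clear between head and board with no contact force. Lowering.

Call:
servo_tool([
  [0,0,0,0.7,0],
  [0,0,0,0.7,0],
  [0,0,0,0.7,0],
  [0,0,0,0.7,0],
  [0,0,0,0,0],
])

```text
time_s: 9.93
tcp_pos: [0.5211, -0.1667, 0.1518]
eef_rot: [179.9, -0.0, -87.2]
contact_force: [0.0, -1.5, -2.0]
gripper_width: 0.008
```

Call:
servo_tool([
  [0,0,0,0.4,0],
  [0,0,0,0.4,0],
  [0,0,0,0.2,0],
  [0,0,0,0,0],
  [0,0,0,0,0],
])

```text
time_s: 10.55
tcp_pos: [0.5214, -0.1667, 0.1425]
eef_rot: [180.0, -0.0, -87.2]
contact_force: [-0.1, -1.6, -2.9]
gripper_width: 0.0078
```

```bash
python3 look.py 7
```

```text
t 10.55 tcp [ 0.5214 -0.1667  0.1425] [179.99  -0.   -87.24] F [-0.1 -1.6 -2.9] w 0.0077620213154249535
tool cm [-0.05 -0.04  0.23] spin -0.03767790684543115
```

View pics/side7.png

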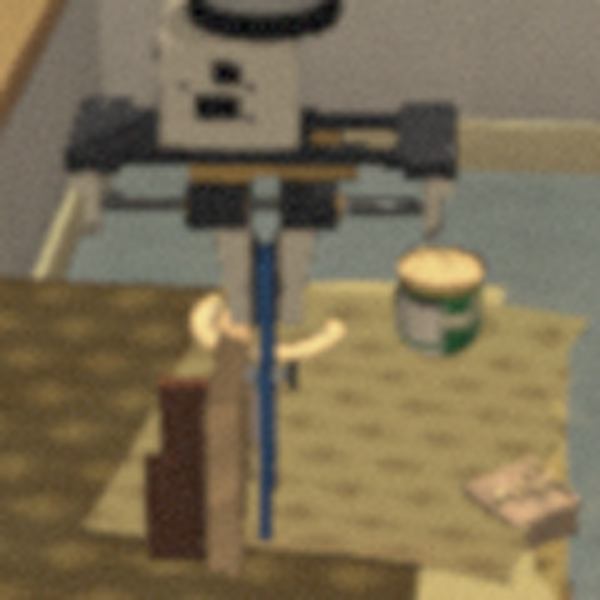

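Call:
servo_tool([
  [0,0,0,0.1,0],
  [0,0,0,0.1,0],
  [0,0,0,0,0],
])

```text
time_s: 10.98
tcp_pos: [0.5217, -0.1667, 0.1409]
eef_rot: [-180.0, -0.0, -87.2]
contact_force: [-0.8, -2.5, 1.1]
gripper_width: 0.0078
```

Call:
servo_tool([
  [0,0,0,0.1,0],
  [0,0,0,0,0],
])

```text
time_s: 11.22
tcp_pos: [0.5218, -0.1667, 0.1407]
eef_rot: [-180.0, -0.0, -87.2]
contact_force: [-3.0, -0.8, 9.5]
gripper_width: 0.0078
```

Call:
servo_tool([
  [0,0,0,-0.1,0],
  [0,0,0,0,0],
], squeeze=10)

```text
time_s: 11.48
tcp_pos: [0.5217, -0.1667, 0.1408]
eef_rot: [-180.0, -0.0, -87.2]
contact_force: [0.1, -2.2, 3.0]
gripper_width: 0.0079
```

Call:
servo_tool([
  [1.0,0,0,0,0],
  [1.2,0,0,0,0],
  [1.6,0,0,0,0],
  [2.5,0,0,0,0],
  [3.5,0,0,0,0],
  [4.5,0,0,0,0],
  [5,0,0,0,0],
  [5,0,0,0,0],
])

```text
time_s: 12.48
tcp_pos: [0.5215, -0.1666, 0.1406]
eef_rot: [-180.0, -0.0, -87.2]
contact_force: [0.0, -0.6, -0.9]
gripper_width: 0.0496
```

```bash
python3 look.py 8
```

```text
t 12.475 tcp [ 0.5215 -0.1666  0.1406] [-180.     -0.    -87.23] F [ 0.  -0.6 -0.9] w 0.04963135040168216
tool cm [-0.04 -0.03  0.04] spin -0.03457841543762186
```

View pics/side8.png

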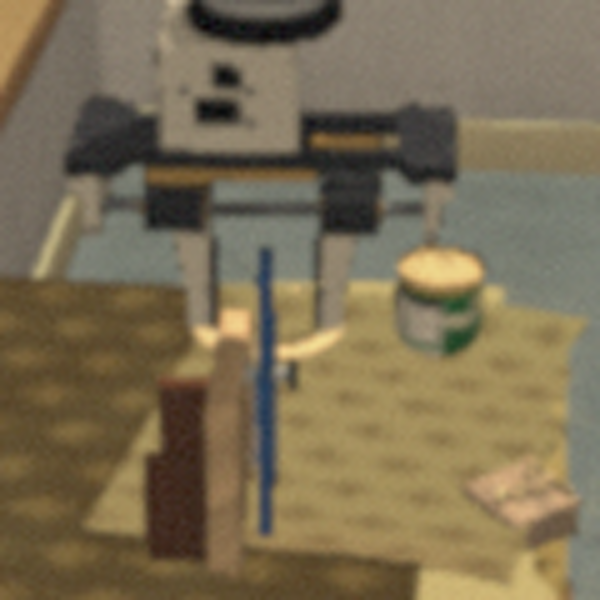

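The plate hangs upright (column 265, rows 250–535) with both fingers clear of it. Withdrawing straight up.

Call:
servo_tool([
  [5,0,0,-1,0],
  [5,0,0,-2,0],
  [5,0,0,-3,0],
  [5,0,0,-3,0],
  [5,0,0,-3,0],
  [5,0,0,-2,0],
  [5,0,0,0,0],
])

```text
time_s: 13.4
tcp_pos: [0.5223, -0.1668, 0.283]
eef_rot: [-179.8, -0.0, -87.2]
contact_force: [-0.8, -0.1, -0.6]
gripper_width: 0.0501
```

Call:
servo_tool([
  [5,3,1,0,0],
  [5,3,2,0,0],
  [5,3,2,0,0],
  [5,3,2,0,0],
  [5,3,2,0,0],
  [5,3,2,0,0],
  [5,2,1,0,0],
  [5,0,0,0,0],
])

```text
time_s: 14.4
tcp_pos: [0.4103, -0.373, 0.2798]
eef_rot: [179.9, 0.0, -87.4]
contact_force: [0.6, 0.4, -0.1]
gripper_width: 0.0504
```

```bash
python3 look.py 9; python3 - <<'E'
from h import *
im=r.capture("top")[...,::-1].copy()
cv2.imwrite("pics/top9.png",cv2.resize(im[120:270,180:470],None,fx=2.7,fy=2.7,interpolation=cv2.INTER_CUBIC))
E
```

```text
t 14.4 tcp [ 0.4103 -0.373   0.2798] [ 1.7993e+02  4.0000e-02 -8.7360e+01] F [ 0.6  0.4 -0.1] w 0.05041802894587608
tool cm [-20.13 -12.11  13.96] spin -0.1641703518261437
```

View pics/side9.png

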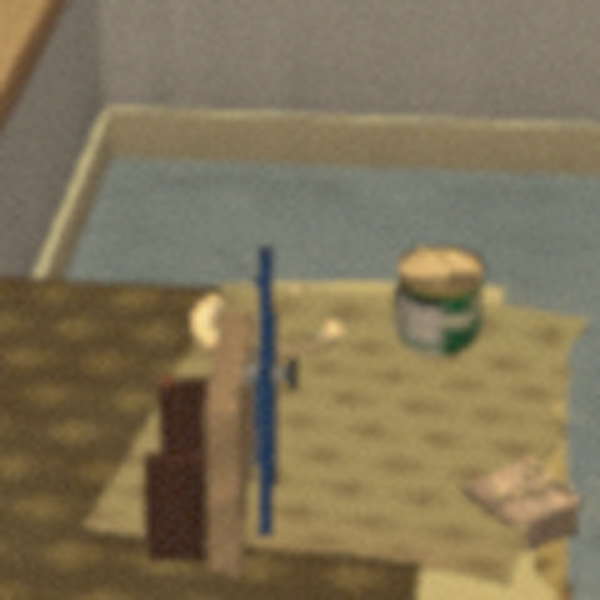

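View pics/top9.png

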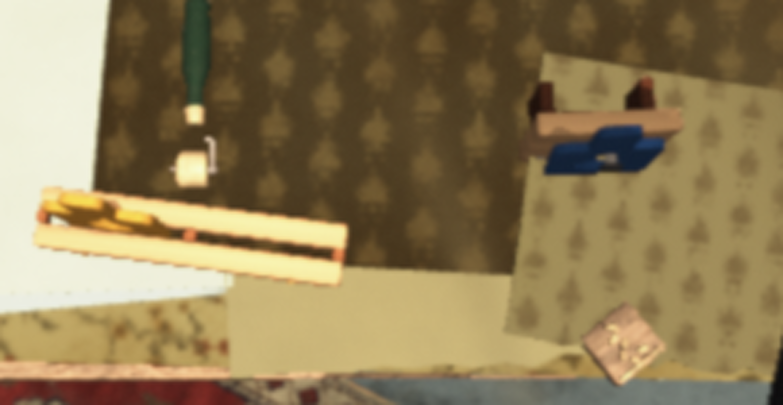

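The blue plate hangs upright at (605,150) in the top view, with the screw head in front. The yellow plate still stands in the rack at (95,210), and the arm is clear. Handing in.

```bash
python3 -c "
from plant import r
print(r.close_job())"
```

```text
the job is handed in; nothing more can be done
None
```

The blue plate is hanging upright on the screw, and the job was handed in at about 14.4 s of the 38 s allowed.

- **What I did:** I gripped the blue plate by its tab and lifted it about 8 cm, clear of the rack. I moved it to the right, away from the yellow plate, and put the round hole over the screw head without contact. I then lowered the plate until it rested on the shank, let go and backed off up and to the side.
- **Height check:** at rest the tool was at 0.141 m, and I had expected 0.140 m. The downward contact force rose to 9.5 N there, and I eased it before letting go.
- **Last checks:** the final side and top pictures show the blue plate upright between the screw head and the board. The yellow plate is still in the rack, and the arm is clear of everything with no contact force.
- **Not fully seen:** the arm blocked the top camera when I looked just before the hole went over the head, so I relied on the side view and force readings for that step.
- **Failed or disagreeing checks:** none failed or disagreed.

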